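# Fetch the die that fits the eyelet on the anvil

### The job

A brass eyelet lies ready on the anvil: sometimes the large one, sometimes the small one, and the other is then in the pewter dish. See which it is, take the matching plain round die from the rack (the thick one for the large eyelet, the thin one for the small), stand it upright and centred on the eyelet on the anvil, and let go. Leave the other round die in its slot and the large eyelet where it lies.

Things in the scene. Friction and masses are not known exactly. Their poses are not given: they have to be found in the camera images.
- thick_die: Plain round upright steel cylinder, flat top, 36 mm diameter, 90 mm tall, 0.55 to 0.85 kg, in any one of the rack's six slots. Origin: centre of its underside, z up; at the start x is square to the row of slots, y along it: close the fingers along x. Other four dies (not to be used, 90 mm or less): square bar, flat bar, cone, knob-headed.
- thin_die: Like the thick die but 22 mm in diameter, 0.2 to 0.35 kg; same height, origin and axes, in another slot. The wooden rack is fixed: slots 44 mm square, 50 mm apart, floor 10 mm and walls 48 mm above the table, so the top 52 mm of both dies stands free; lift a die 45 mm or more to clear the walls.
- anvil: Cast-iron bench anvil, fixed: dark block, flat face 76 (x) by 104 mm (y), 40 mm above the table, short horn at its -y end. Origin: centre of its underside, z up. One eyelet lies on the face within 3 mm of its centre, so the die's underside comes to rest 45 mm above the table.
- large_eyelet: Flat loose brass ring, 48 mm outside, 20 mm hole, 5 mm thick. Origin: centre of its underside, z up. Lies centred on the anvil's face, or in the pewter dish (112 mm wide, floor 40 mm above the table) over 120 mm from the anvil's centre. The small eyelet (30 mm outside, 12 mm hole, 5 mm thick) is centred in the other place, within 3 mm.

How it is judged:
At the end, for the whole second after the job is handed in: The die matching the eyelet on the anvil stands on it at rest: within 12 mm of the large eyelet's centre (small eyelet: of the anvil's), underside 42.5 to 49 mm above the anvil's foot, within about 9 degrees of upright. The other round die and the large eyelet are within 15 mm of their starts (((horizontal distance between large_eyelet and anvil below 0.02 m and horizontal distance between thick_die and large_eyelet below 0.012 m and z of thick_die in the frame of anvil between 0.0425 and 0.049 m and angle between thick_die's own z axis and vertical below 0.16 rad and linear speed of thick_die below 0.02 m/s and distance of each of thin_die, large_eyelet from where it was at the start of the episode below 0.015 m) or (horizontal distance between large_eyelet and anvil above 0.08 m and horizontal distance between thin_die and anvil below 0.012 m and z of thin_die in the frame of anvil between 0.0425 and 0.049 m and angle between thin_die's own z axis and vertical below 0.16 rad and linear speed of thin_die below 0.02 m/s and distance of each of thick_die, large_eyelet from where it was at the start of the episode below 0.015 m))); the robot touches nothing.
It also fails if it takes over 40 s, if anything falls off the work surface, if the arm or the gripper's body presses on something with over 40 N, if the wrist force passes 120 N, or if a joint passes its speed limit or range.

### The arm

A 6-joint arm with a two-finger parallel gripper is mounted at the origin on the work surface. World frame = base frame: x ahead of the robot, y to its left, z up, the work surface at z = 0. Lengths are in m, angles in rad, forces in N, time in s.
With the tool pointing down it reaches from about 0.35 to 0.85 m from the base axis. Payload 8.1 kg.
Tool frame: the origin (TCP) lies on the centre line of the jaws, within the pads' length; the fingertips stand 22 mm ahead of it and the grasp point (between the pads) lies 3 mm ahead of it; z points along the fingers, y is the line along which they close (so a half turn about z gives the same grasp; the last joint's range is limited). The gripper opens to 93 mm and grips with 3 to 60 N. Pads are 15 mm wide; open, the fingers measure 128 mm over their backs; the gripper's body (75 mm by 188 mm) begins 65 mm behind the grasp point.
Start: joints at [-1.376, 0.13, 1.488, -0, 1.523, -0.085], TCP at [0.166, -0.577, 0.241] pointing down, gripper open.
Joint ranges: [-2.96, 2.96], [-0.89, 2.26], [0.02, 2.5], [-1.34, 4.48], [0, 2.73], [-2.66, 2.66]. Speed limits (rad/s): [2.39, 2.39, 2.79, 3.14, 3.14, 3.14].

### API

Orientations are given as a rotation vector (axis times angle).
In Python, from plant import robot, cams, order, telemetry gives the robot as it stands (robot), with the cameras (cams), the job (order) and the readings (telemetry).
- The arm moves only by the tool creep_tool, called in YAML: its name, and indented under it one key for each argument. Schema: {"type":"object","properties":{"steps":{"type":"object","properties":{"aperture":{"type":"array","items":{"type":"number"},"minItems":1,"maxItems":20},"sx":{"type":"array","items":{"type":"number"},"minItems":1,"maxItems":20},"sy":{"type":"array","items":{"type":"number"},"minItems":1,"maxItems":20},"sz":{"type":"array","items":{"type":"number"},"minItems":1,"maxItems":20},"yaw":{"type":"array","items":{"type":"number"},"minItems":1,"maxItems":20}},"additionalProperties":false,"required":["aperture","sx","sy","sz","yaw"]},"force":{"type":"number"},"only":{"type":"string"},"quiet":{"type":"boolean"},"lines":{"type":"string"}},"required":["steps"],"additionalProperties":false}. steps is an object with one list for each field, all of the same length, 1 to 20, a row being the entries at one place: aperture (the finger opening in m), sx, sy, sz (the shift in parts of the range, where 1.0 means 1 m), yaw (a turn about the tool's z in normalised numbers (1 is pi rad)); each row shifts and turns the commanded pose from where the row before left it, along the tool's axes as they then stand; what a row does not reach is not made up. A row lasts 1/10 s, in which the tool goes at most 0.05 m and 0.15 rad, less where a joint would pass 70% of its speed; a pose out of reach is approached as far as the arm can. The fingers move at their own pace and stop on an object; force is the grip in N (left out, the last holds). Time passes only in rows, so rows that do not move let the fingers close. The tool returns the time, the measured TCP pose, the force, the opening and the grip force at its end. only (a regular expression) keeps the lines of the reply that match it, lines (a string "A,B") keeps lines A to B, and quiet returns only ok. Input that does not fit is refused with a message, and nothing moves.
- telemetry.read_state(): the state, without advancing time (a new reading comes with each control period).
- cams.read_camera(name): name is "side" or "top" or "wrist"; returns a dict with "image" (400x640x3 uint8, red, green, blue), "fx", "fy", "cx", "cy" (pixels), "R" (3x3) and "t" (3): a world point X has camera coordinates R X + t. Camera axes: x right, y down, z forward; pixel columns grow to the right and rows downward; lengths in m; the calibration is good to about 2 mm. The wrist camera is an equidistant fisheye: a pixel r from the principal point sees the ray r / f radians off the axis. A picture is of the moment at which its call begins. There is no depth.
- order.close_job(): hands the job in; it is judged then, once.
The state is a dict: "t": time; "q": joint angles; "dq": joint speeds; "joint_torque": joint torques, N m; "tool_pos": TCP position; "orientation": TCP orientation; "force": force on the tool from outside, world axes, zero at the start; "wrist_torque": the same for the moment, N m; "opening": finger opening in m; "gripper_force": force on a finger pad.
Only numpy, scipy, OpenCV 4.12 (cv2) and the standard library are available. Lean on these libraries where they do the work, as an engineer would, in place of code of your own. Each camera call takes 0.05 s, during which the arm holds its last target. There are 200 camera calls.

## Working session

There is one attempt and no reset: what is moved stays moved. The work goes in short steps, Python scripts to look and compute and a tool call to move; the robot and the scene stay as the last step left them, time stands still between calls to the robot, and variables do not carry over. Pictures are saved under pics/ and viewed, at most 10 in all, crops included, and the job is handed in when it is done.

```bash
ls; mkdir -p pics; cat > h.py <<'E'
import numpy as np,cv2
from plant import robot, cams, order, telemetry
def cam(n):
    return cams.read_camera(n)
def save(c,name,crop=None,s=1):
    im=c["image"]
    if crop: x0,y0,x1,y1=crop; im=im[y0:y1,x0:x1]
    if s!=1: im=cv2.resize(im,None,fx=s,fy=s,interpolation=cv2.INTER_CUBIC)
    cv2.imwrite("pics/"+name+".png",im[:,:,::-1])
def plane(c,u,v,z):
    R=np.array(c["R"]);t=np.array(c["t"])
    o=-R.T@t; d=R.T@np.array([(u-c["cx"])/c["fx"],(v-c["cy"])/c["fy"],1])
    return o+d*(z-o[2])/d[2]
def proj(c,X):
    p=np.array(c["R"])@np.array(X)+np.array(c["t"])
    return c["fx"]*p[0]/p[2]+c["cx"],c["fy"]*p[1]/p[2]+c["cy"]
E
python3 - <<'E'
from h import *
for n in("top","side"):
    c=cam(n); save(c,n); R=np.array(c["R"]);print(n,-R.T@c["t"],R[2],c["fx"])
    np.save(n+"0.npy",c,allow_pickle=True)
s=telemetry.read_state();print(s)
E
```

```text
pics
plant.py
top [0.36858003 0.06489816 0.79271527] [ 0.22489478  0.03716955 -0.97367385] 433.50102207772636
side [ 0.38078798 -0.30827275  0.57649565] [ 0.21588437  0.58781826 -0.7796561 ] 439.6323048049383
{'t': 0.1, 'q': array([-1.37638672e+00,  1.31077324e-01,  1.48916387e+00, -8.32787749e-06,
        1.52302690e+00, -8.53927916e-02]), 'dq': array([-0.00030695, -0.00026563, -0.00210504,  0.00051036,  0.00161339,
       -0.00054118]), 'joint_torque': array([ 7.47580634e-04, -5.61341643e+01, -4.93093443e+01,  7.69129512e-02,
        2.91498739e-02, -5.47702189e-05]), 'tool_pos': array([ 0.16562834, -0.57618267,  0.23970088]), 'orientation': array([-3.10924235e+00, -4.37847681e-01,  1.56345622e-04]), 'force': array([-0.16768262,  0.20840248, -0.60214026]), 'wrist_torque': array([-0.01775988, -0.03121397, -0.00113562]), 'gripper_force': 0.0, 'opening': 0.09297704354586571}
```

View pics/top.png

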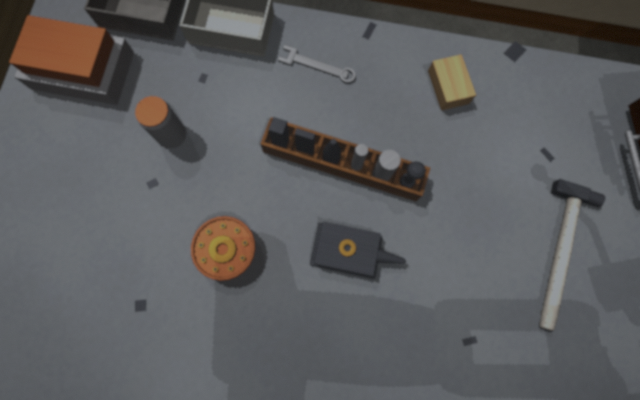

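View pics/side.png

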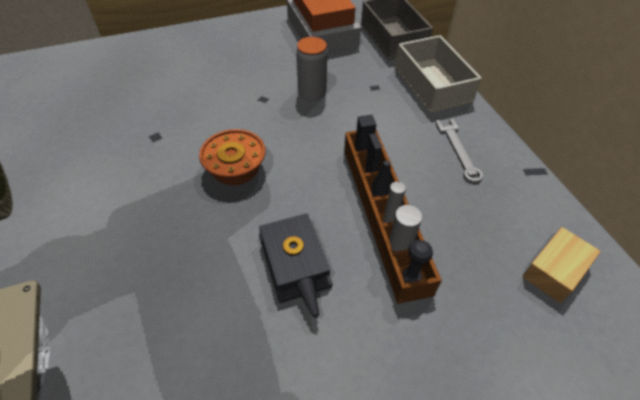

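The top view shows the small ring on the anvil (347,247) and the big ring in the dish (221,249). The thin die's top is at (361,150), with the thick die next to it at (389,160). The side view agrees: anvil ring (293,245), thin die top (398,189), thick (407,215). I'll measure these next.

```bash
cat > m.py <<'E'
from h import *
def blob(c,mask,u,v,w):
    m=np.zeros(mask.shape,np.uint8); m[v-w:v+w,u-w:u+w]=mask[v-w:v+w,u-w:u+w]
    cs,_=cv2.findContours(m,cv2.RETR_EXTERNAL,cv2.CHAIN_APPROX_NONE)
    k=max(cs,key=cv2.contourArea); return k
C={n:np.load(n+"0.npy",allow_pickle=True).item() for n in("top","side")}
def ell(n,mask,u,v,w,z):
    c=C[n];k=blob(c,mask,u,v,w)[:,0]
    P=np.array([plane(c,a,b,z)[:2] for a,b in k]).astype(np.float32)
    (x,y),r=cv2.minEnclosingCircle(P)
    e=cv2.fitEllipse(k); 
    return plane(c,*e[0],z)[:2].round(4), np.array([x,y]).round(4),round(2000*r,1),np.round(e[0],1)
for n,ring,dish,thin,thick in(("top",(347,247),(221,249),(361,150),(389,160)),("side",(293,245),(231,152),(398,189),(407,215))):
    c=C[n];hsv=cv2.cvtColor(c["image"],cv2.COLOR_RGB2HSV);H,S,V=[hsv[:,:,i].astype(int) for i in range(3)]
    print(n,"dishpx",hsv[dish[1],dish[0]-9],"die",hsv[thin[1],thin[0]],hsv[thin[1]+14,thin[0]])
    y=((H>14)&(H<32)&(S>120)&(V>90))
    print(" ring",ell(n,y,*ring,16,.045)); print(" dish",ell(n,y,*dish,18,.045))
    for nm,p,w in(("thin",thin,10),("thick",thick,15)):
        g=(S<60)&(V>125)
        try: print(" ",nm,ell(n,g,*p,w,.1))
        except Exception as e: print(nm,e)
a=[C["top"]["image"][90:230,250:440],C["side"]["image"][110:310,330:450],]
cv2.imwrite("pics/c.png",np.hstack([cv2.resize(a[0],(570,420)),cv2.resize(a[1],(220,420))])[:,:,::-1])
# rack direction & anvil: top-face corners
c=C["top"];gray=cv2.cvtColor(c["image"],cv2.COLOR_RGB2HSV)
o=((gray[:,:,0]<14)&(gray[:,:,1]>120)).astype(np.uint8); o[:110]=0;o[200:]=0;o[:,:255]=0;o[:,440:]=0
k=np.vstack(cv2.findContours(o,0,2)[0])
for r in (cv2.boxPoints(cv2.minAreaRect(k)),): print("rack",[plane(c,a,b,.048)[:2].round(3).tolist() for a,b in r])
E
python3 m.py
```

```text
top dishpx [ 24 151 152] die [113   8 136] [150   5  48]
 ring (array([0.4642, 0.0209]), array([0.4643, 0.021 ]), 28.7, array([347. , 247.5]))
 dish (array([0.4217, 0.233 ]), array([0.4218, 0.233 ]), 48.7, array([221.4, 248.5]))
  thin (array([0.6256, 0.0291]), array([0.6257, 0.029 ]), 18.6, array([361.2, 148.8]))
  thick (array([ 0.6174, -0.0202]), array([ 0.6173, -0.0204]), 32.7, array([389.4, 158.7]))
side dishpx [ 19 195 158] die [ 15   5 193] [30  5 53]
 ring (array([0.4637, 0.0184]), array([0.4639, 0.0185]), 30.3, array([292.8, 244.8]))
 dish (array([0.4209, 0.2289]), array([0.4216, 0.2294]), 49.1, array([230.4, 151.5]))
  thin (array([0.6278, 0.0257]), array([0.6306, 0.0244]), 33.9, array([400.5, 186.7]))
  thick (array([ 0.6194, -0.0198]), array([ 0.623 , -0.0192]), 50.4, array([410. , 212.8]))
rack [[0.617, 0.207], [0.673, 0.202], [0.632, -0.099], [0.578, -0.091]]
```

View pics/c.png

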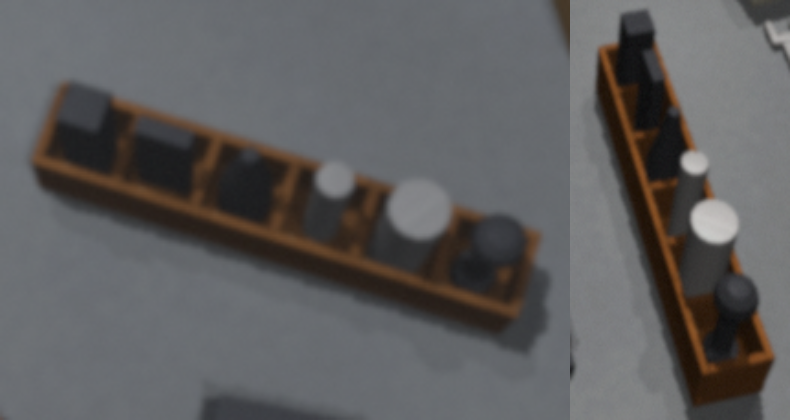

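```bash
cat > go.py <<'E'
from h import *
import sys
from scipy.spatial.transform import Rotation as Ro
s=telemetry.read_state();M=Ro.from_rotvec(s["orientation"]).as_matrix()
x,y,z,yaw=map(float,sys.argv[1:5])  # target TCP, yaw of tool y line
cur=np.arctan2(M[1,1],M[0,1]); d=(yaw-cur+np.pi/2)%np.pi-np.pi/2
print("t",s["t"],"pos",s["tool_pos"].round(4),"yawy",cur.round(3),"q",s["q"].round(2),"open",s["opening"],"F",s["force"].round(1),"tilt",np.arccos(-M[2,2]).round(4))
T=Ro.from_euler("z",d).as_matrix()@M
dp=np.array([x,y,z])-s["tool_pos"]
print("move in tool axes now",(M.T@dp).round(4),"turn about tool z",round(-d,3),"; move after turn",(T.T@dp).round(4))
E
python3 go.py .626 .028 .24 -.134
```

```text
t 0.1 pos [ 0.1656 -0.5762  0.2397] yawy -1.291 q [-1.38  0.13  1.49 -0.    1.52 -0.09] open 0.09297704354586571 F [-0.2  0.2 -0.6] tilt 0.0017
move in tool axes now [ 6.093e-01 -4.535e-01  5.000e-04] turn about tool z -1.157 ; move after turn [ 0.6603  0.3755 -0.0008]
```

The rows are not in the units I measure in: turns go in shares of pi rad. I convert before sending: -0.145 rad / 3.1416 = -0.0462.

creep_tool:
  steps: {"aperture": [0.093, 0.093, 0.093, 0.093, 0.093, 0.093, 0.093, 0.093, 0.093, 0.093, 0.093, 0.093, 0.093, 0.093, 0.093, 0.093, 0.093, 0.093], "sx": [0, 0, 0, 0, 0, 0, 0, 0, 0.04, 0.04, 0.04, 0.04, 0.04, 0.04, 0.04, 0.04, 0.04, 0.04], "sy": [0, 0, 0, 0, 0, 0, 0, 0, 0.023, 0.023, 0.023, 0.023, 0.023, 0.023, 0.023, 0.023, 0.023, 0.023], "sz": [0, 0, 0, 0, 0, 0, 0, 0, 0, 0, 0, 0, 0, 0, 0, 0, 0, 0], "yaw": [-0.0462, -0.0462, -0.0462, -0.0462, -0.0462, -0.0462, -0.0462, -0.0452, 0, 0, 0, 0, 0, 0, 0, 0, 0, 0]}

```text
t: 1.9
tool_pos: [0.4478, -0.2092, 0.2404]
orientation: [-2.365, -2.068, 0.0]
force: [0.3, -0.2, -0.4]
opening: 0.0931
gripper_force: 0.0
```

```bash
python3 go.py .626 .028 .24 -.134
```

```text
t 1.9 pos [ 0.4478 -0.2092  0.2404] yawy -0.134 q [-0.54 -0.16  1.78 -0.    1.53 -0.41] open 0.09314625778497604 F [ 0.3 -0.2 -0.4] tilt 0.0002
move in tool axes now [0.2589 0.1449 0.0004] turn about tool z -0.0 ; move after turn [0.2589 0.145  0.0004]
```

creep_tool:
  steps: {"aperture": [0.093, 0.093, 0.093, 0.093, 0.093, 0.093, 0.093, 0.093, 0.093], "sx": [0.037, 0.037, 0.037, 0.037, 0.037, 0.03, 0.02, 0, 0], "sy": [0.02, 0.02, 0.02, 0.02, 0.02, 0.018, 0.013, 0, 0], "sz": [0, 0, 0, 0, 0, 0, 0, 0, 0], "yaw": [0, 0, 0, 0, 0, 0, 0, 0, 0]}

```text
t: 2.8
tool_pos: [0.608, 0.0046, 0.2398]
orientation: [-2.363, -2.068, 0.002]
force: [0.0, 0.6, 0.3]
opening: 0.0926
gripper_force: 0.0
```

```bash
python3 go.py .626 .028 .077 -.134
python3 - <<'E'
from h import *
c=cam("wrist");save(c,"w1");np.save("w1.npy",c,allow_pickle=True);R=np.array(c["R"]);print(-R.T@c["t"],R,c["fx"],c["cx"],c["cy"])
E
```

```text
t 2.8 pos [0.608  0.0046 0.2398] yawy -0.133 q [-0.08  0.15  1.46 -0.    1.53  0.06] open 0.09264925287906235 F [0.  0.6 0.3] tilt 0.0015
move in tool axes now [0.0256 0.015  0.1628] turn about tool z 0.001 ; move after turn [0.0257 0.015  0.1628]
[0.61863071 0.08583129 0.38297419] [[ 0.99117628 -0.13254094 -0.00157781]
 [-0.12615706 -0.94695451  0.29556988]
 [-0.04066923 -0.2927628  -0.95531982]] 309.70691628693146 323.13283794184963 201.85791413230248
```

View pics/w1.png

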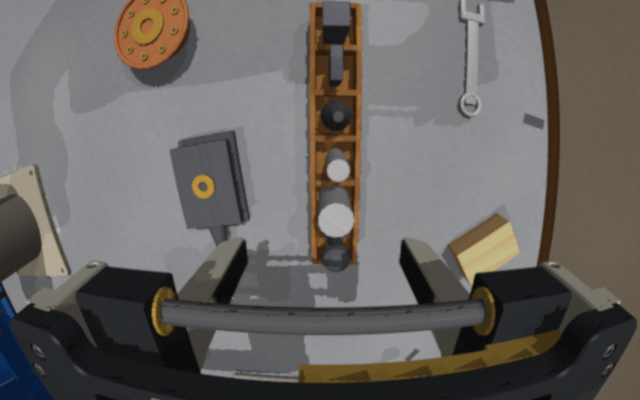

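The wrist view shows the rack square to the jaws. The thin die's top is at (338,169), the thick die's at (336,219) and the anvil ring at (203,187).

```bash
python3 - <<'E'
from h import *
c=np.load("w1.npy",allow_pickle=True).item();R=np.array(c["R"]);o=-R.T@c["t"]
def fp(u,v,z):
    a=np.array([(u-c["cx"])/c["fx"],(v-c["cy"])/c["fy"]]);th=np.hypot(*a)
    d=R.T@np.r_[np.sin(th)*a/th,np.cos(th)]; return (o+d*(z-o[2])/d[2])[:2]
hsv=cv2.cvtColor(c["image"],cv2.COLOR_RGB2HSV).astype(int);H,S,V=hsv[...,0],hsv[...,1],hsv[...,2]
for n,u,v,w,z,m in(("thin",338,169,14,.1,(S<40)&(V>165)),("thick",336,219,20,.1,(S<40)&(V>165)),("ring",203,187,16,.045,(H>12)&(H<32)&(S>120)),("dish",147,27,18,.045,(H>17)&(H<32)&(S>120))):
    k=np.zeros(m.shape,np.uint8);k[v-w:v+w,u-w:u+w]=m[v-w:v+w,u-w:u+w]
    q=max(cv2.findContours(k,0,1)[0],key=cv2.contourArea)
    P=np.array([fp(a,b,z) for a,b in q[:,0]],np.float32);(x,y),r=cv2.minEnclosingCircle(P);print(n,round(x,4),round(y,4),"diam",round(2000*r,1),fp(*cv2.fitEllipse(q)[0],z).round(4))
E
```

```text
thin 0.6244 0.0282 diam 19.3 [0.6244 0.0282]
thick 0.6166 -0.0209 diam 33.6 [ 0.6164 -0.0206]
ring 0.4653 0.0202 diam 29.8 [0.4657 0.0203]
dish 0.4227 0.2304 diam 47.4 [0.4234 0.2299]
```

creep_tool:
  steps: {"aperture": [0.093, 0.093, 0.093, 0.093, 0.093, 0.093, 0.093, 0.093, 0.093], "sx": [0.013, 0.013, 0, 0, 0, 0, 0, 0, 0], "sy": [0.007, 0.007, 0, 0, 0, 0, 0, 0, 0], "sz": [0, 0, 0.02, 0.04, 0.04, 0.02, 0, 0, 0], "yaw": [0, 0, 0, 0, 0, 0, 0, 0, 0]}

```text
t: 3.75
tool_pos: [0.6274, 0.0284, 0.1232]
orientation: [2.363, 2.066, 0.004]
force: [0.7, 0.1, 0.2]
opening: 0.0929
gripper_force: 0.0
```

```bash
python3 go.py .625 .0285 .077 -.134
```

```text
t 3.75 pos [0.6274 0.0284 0.1232] yawy -0.134 q [-0.04  0.28  1.53  0.    1.32  0.1 ] open 0.09293268664705213 F [0.7 0.1 0.2] tilt 0.0037
move in tool axes now [-0.0003 -0.0025  0.0461] turn about tool z -0.0 ; move after turn [-0.0003 -0.0025  0.0461]
```

creep_tool:
  steps: {"aperture": [0.093, 0.093, 0.093, 0.093, 0.093, 0.05, 0.04, 0.034, 0.015, 0.015, 0.015, 0.015], "sx": [0, 0, 0, 0, 0, 0, 0, 0, 0, 0, 0, 0], "sy": [-0.002, 0, 0, 0, 0, 0, 0, 0, 0, 0, 0, 0], "sz": [0.016, 0.02, 0.01, 0, 0, 0, 0, 0, 0, 0, 0, 0], "yaw": [0, 0, 0, 0, 0, 0, 0, 0, 0, 0, 0, 0]}
  force: 25

```text
t: 4.95
tool_pos: [0.6237, 0.0286, 0.0746]
orientation: [-2.365, -2.068, 0.0]
force: [0.4, -0.7, 0.1]
opening: 0.0413
gripper_force: 0.0
```

```bash
python3 go.py .625 .0285 .077 -.134
```

```text
t 4.95 pos [0.6237 0.0286 0.0746] yawy -0.134 q [-0.04  0.33  1.57  0.    1.24  0.1 ] open 0.04129375656783157 F [ 0.4 -0.7  0.1] tilt 0.0001
move in tool axes now [ 0.0001  0.0013 -0.0024] turn about tool z 0.0 ; move after turn [ 0.0001  0.0013 -0.0024]
```

creep_tool:
  steps: {"aperture": [0.015, 0.015, 0.015, 0.015, 0.015, 0.015, 0.015], "sx": [0, 0, 0, 0, 0, 0, 0], "sy": [0, 0, 0, 0, 0, 0, 0], "sz": [0, 0, 0, 0, 0, 0, 0], "yaw": [0, 0, 0, 0, 0, 0, 0]}

```text
t: 5.65
tool_pos: [0.6237, 0.0286, 0.0747]
orientation: [2.365, 2.068, 0.0]
force: [-0.7, -1.1, -0.8]
opening: 0.0216
gripper_force: 25.0
```

```bash
python3 go.py .625 .0285 .077 -.134
```

```text
t 5.65 pos [0.6237 0.0286 0.0747] yawy -0.134 q [-0.04  0.33  1.57  0.    1.24  0.1 ] open 0.021599129606113664 F [-0.7 -1.1 -0.8] tilt 0.0001
move in tool axes now [ 0.0001  0.0013 -0.0023] turn about tool z -0.0 ; move after turn [ 0.0001  0.0013 -0.0023]
```

Gripped: the opening reads 21.6 mm, which matches the thin die. Lifting.

creep_tool:
  steps: {"aperture": [0.015, 0.015, 0.015, 0.015, 0.015, 0.015, 0.015], "sx": [0, 0, 0, 0, 0, 0, 0], "sy": [0, 0, 0, 0, 0, 0, 0], "sz": [-0.01, -0.02, -0.025, -0.02, -0.01, 0, 0], "yaw": [0, 0, 0, 0, 0, 0, 0]}

```text
t: 6.35
tool_pos: [0.6233, 0.0286, 0.1589]
orientation: [-2.365, -2.067, 0.001]
force: [-0.5, -0.4, -2.4]
opening: 0.0215
gripper_force: 25.0
```

```bash
python3 go.py .4645 .02 .1097 -.134
```

```text
t 6.35 pos [0.6233 0.0286 0.1589] yawy -0.134 q [-0.04  0.24  1.51  0.    1.39  0.1 ] open 0.02145680863139134 F [-0.5 -0.4 -2.4] tilt 0.0009
move in tool axes now [-0.0297 -0.1562  0.0493] turn about tool z -0.0 ; move after turn [-0.0297 -0.1562  0.0493]
```

creep_tool:
  steps: {"aperture": [0.015, 0.015, 0.015, 0.015, 0.015, 0.015, 0.015, 0.015, 0.015, 0.015, 0.015, 0.015], "sx": [-0.003, -0.005, -0.005, -0.005, -0.005, -0.004, -0.003, 0, 0, 0, 0, 0], "sy": [-0.01, -0.023, -0.03, -0.03, -0.03, -0.023, -0.01, 0, 0, 0, 0, 0], "sz": [0, 0, 0, 0, 0, 0, 0, 0.01, 0.01, 0.005, 0, 0], "yaw": [0, 0, 0, 0, 0, 0, 0, 0, 0, 0, 0, 0]}

```text
t: 7.55
tool_pos: [0.4651, 0.0197, 0.1341]
orientation: [-2.365, -2.067, 0.001]
force: [1.1, 0.5, -2.8]
opening: 0.0218
gripper_force: 25.0
```

```bash
python3 go.py .4645 .02 .1097 -.134
python3 - <<'E'
from h import *
a=cam("top");b=cam("side")
im=np.hstack([cv2.resize(a["image"][160:320,280:420],(400,457)),cv2.resize(b["image"][140:310,230:360],(380,457))])
cv2.imwrite("pics/p1.png",im[...,::-1])
E
```

```text
t 7.55 pos [0.4651 0.0197 0.1341] yawy -0.134 q [-0.07 -0.16  1.97  0.    1.33  0.07] open 0.021817739297278847 F [ 1.1  0.5 -2.8] tilt 0.0011
move in tool axes now [ 0.0002 -0.0006  0.0244] turn about tool z 0.0 ; move after turn [ 0.0002 -0.0006  0.0244]
```

View pics/p1.png

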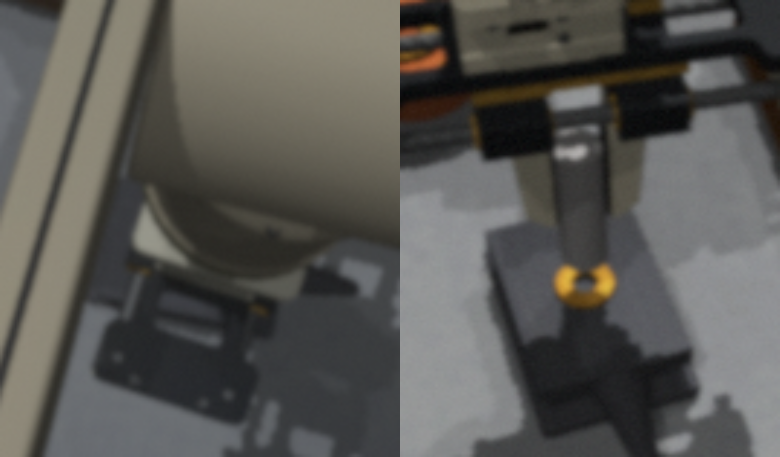

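The side crop shows the die upright, directly above and slightly behind the ring at crop (583,285). That fits a die still about 24 mm up. Lowering.

creep_tool:
  steps: {"aperture": [0.015, 0.015, 0.015, 0.015, 0.015, 0.015, 0.015, 0.015], "sx": [0, 0, 0, 0, 0, 0, 0, 0], "sy": [0, 0, 0, 0, 0, 0, 0, 0], "sz": [0.008, 0.008, 0.004, 0.002, 0.001, 0, 0, 0], "yaw": [0, 0, 0, 0, 0, 0, 0, 0]}

```text
t: 8.45
tool_pos: [0.4653, 0.0197, 0.1119]
orientation: [2.365, 2.067, 0.001]
force: [0.7, -0.4, -2.6]
opening: 0.0216
gripper_force: 25.0
```

```bash
python3 go.py .4645 .02 .1097 -.134
```

```text
t 8.45 pos [0.4653 0.0197 0.1119] yawy -0.134 q [-0.07 -0.14  2.    0.    1.28  0.07] open 0.02163746704303416 F [ 0.7 -0.4 -2.6] tilt 0.0006
move in tool axes now [ 0.0002 -0.0008  0.0022] turn about tool z -0.0 ; move after turn [ 0.0002 -0.0008  0.0022]
```

creep_tool:
  steps: {"aperture": [0.015, 0.015, 0.015, 0.015, 0.015, 0.015], "sx": [0, 0, 0, 0, 0, 0], "sy": [0, 0, 0, 0, 0, 0], "sz": [0.001, 0.0007, 0.0005, 0, 0, 0], "yaw": [0, 0, 0, 0, 0, 0]}

```text
t: 9.05
tool_pos: [0.4652, 0.0197, 0.1096]
orientation: [2.365, 2.068, 0.0]
force: [-1.5, 1.2, 0.2]
opening: 0.0215
gripper_force: 25.0
```

```bash
python3 go.py .4645 .02 .1097 -.134
```

```text
t 9.05 pos [0.4652 0.0197 0.1096] yawy -0.134 q [-0.07 -0.13  2.    0.    1.28  0.07] open 0.02154505698293392 F [-1.5  1.2  0.2] tilt 0.0002
move in tool axes now [ 0.0002 -0.0007 -0.0001] turn about tool z -0.0 ; move after turn [ 0.0002 -0.0007 -0.0001]
```

```bash
python3 - <<'E'
from h import *
b=cam("side"); save(b,"p2",(230,140,360,310),3.4)
E
```

```text
(no output)
```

View pics/p2.png

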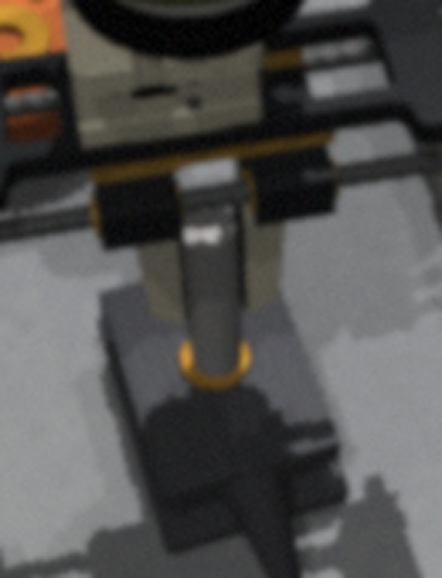

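The weight has gone off the wrist (-2.6 to about 0 N). The crop shows the die centred on the ring at crop (215,365). Releasing gently and then going straight up.

creep_tool:
  steps: {"aperture": [0.026, 0.03, 0.034, 0.04, 0.05, 0.06, 0.06, 0.06, 0.06], "sx": [0, 0, 0, 0, 0, 0, 0, 0, 0], "sy": [0, 0, 0, 0, 0, 0, 0, 0, 0], "sz": [0, 0, 0, 0, 0, 0, 0, 0, 0], "yaw": [0, 0, 0, 0, 0, 0, 0, 0, 0]}
  force: 5

```text
t: 10.0
tool_pos: [0.4651, 0.0197, 0.1094]
orientation: [-2.365, -2.068, -0.0]
force: [-0.6, -0.1, -0.1]
opening: 0.0598
gripper_force: 0.0
```

creep_tool:
  steps: {"aperture": [0.06, 0.06, 0.06, 0.06, 0.06, 0.06, 0.06, 0.06], "sx": [0, 0, 0, 0, 0, 0, 0, 0], "sy": [0, 0, 0, 0, 0, 0, 0, 0], "sz": [-0.01, -0.02, -0.03, -0.04, -0.03, -0.01, 0, 0], "yaw": [0, 0, 0, 0, 0, 0, 0, 0]}

```text
t: 10.8
tool_pos: [0.4646, 0.0197, 0.2482]
orientation: [-2.364, -2.067, 0.002]
force: [-0.1, 0.4, -0.1]
opening: 0.06
gripper_force: 0.0
```

```bash
python3 - <<'E'
from h import *
b=cam("side"); save(b,"p3",(220,110,460,310),3)
E
```

```text
(no output)
```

View pics/p3.png

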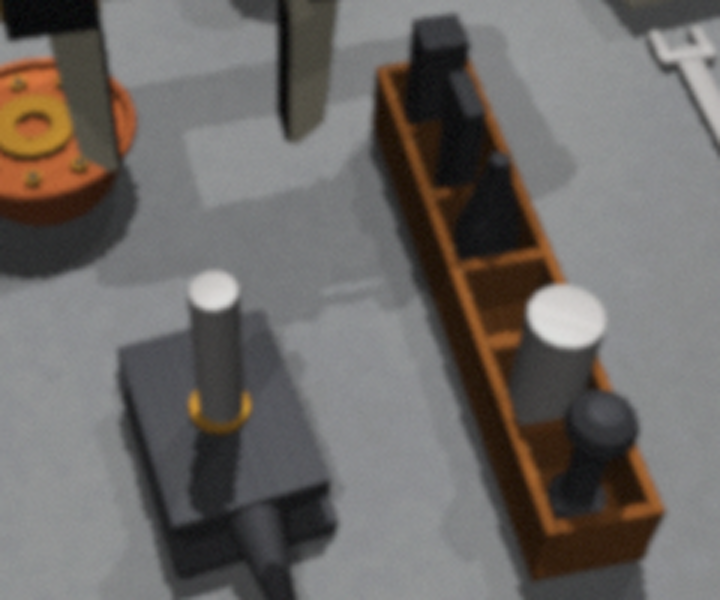

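The thin die stands upright and centred on the small ring at crop (218,405). The thick die is still in its slot, the large eyelet is still in the dish, and the gripper is well clear.

```bash
python3 -c "
from plant import robot, cams, order, telemetry
print(order.close_job())"
```

```text
the job is handed in; nothing more can be done
None
```

The small eyelet was on the anvil, so I stood the thin die upright and centred on it, let go, and handed the job in at about 11 s; the thick die and large eyelet were not moved, and no verdict was returned.

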